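# Wind the stirrer of the closed pot

## Task

Pick up the loose stirring crank that has the square hole, fit it fully down onto the square spindle on the lid of the big two-eared aluminium pot, and wind the stirrer at least two full turns clockwise (seen from above). Then let go, leaving the crank seated flat on the spindle, and leave the other crank, the one with the round pin, where it lies.

Things in the scene. Friction and masses are not known exactly. Their poses are not given: they have to be found in the camera images.
- crank: (Sizes in mm.) Aluminium crank, 200 g, flat on a 15 mm board. Origin: hole axis, underside; z up. Hub 40x40x26 high, 22x22 square hole right through, square to x, y. Flat bar 22 wide, 8 thick, along +x at the underside. Black upright grip on the axis x=90: 24x24, z 10 to 52, sides square to x, y; revolves endlessly (0.05 N m): the crank keeps its angle when carried smoothly, swivels when led round.
- spindle_seat (a point): (Sizes in mm.) Spindle axis at its round collar's top (60 across), where the crank's underside rests, 136 above the island; turns with the spindle, z up, x, y square to the shaft. Shaft above: 18x18 for 18 mm, then a 12 mm cone to 8 across. Play in the hole 2 mm a side, 14 deg; any of 4 quarter turns fits. Fixed pot, 180 across, 2 ears to 118 from the axis, lid 18 below the seat: the bar swings clear.
- spindle (a joint): Turn of the spindle (the pot's stirrer) in rad: 0 at the start, growing clockwise seen from above, no end stop; about 0.06 N m of friction, stays where it is left.
- pin_crank: The other crank on the board, not to be used: same bar and black grip (90 mm along its +x), but its hub is a solid round disc 42 mm across, 26 mm high, with a round pin 14 mm thick rising 22 mm above it and no hole. Origin on the disc's axis at the underside; z up. The cranks may swap places on the board; board and pot may swap sides.
Mind the look-alikes: they are no part of the job. Leave any red look-alike of the part that bears spindle_seat alone.

How it is judged:
On the way, in this order (a step that is already met when the one before it is completed fails the run):
1. the crank is fitted fully down on the spindle, before the spindle has been turned (horizontal distance between crank and spindle_seat below 0.01 m and z of crank in the frame of spindle_seat between -0.006 and 0.01 m and angle between crank's own z axis and vertical below 0.2 rad and value of joint spindle between -1 and 1 rad), for 0.1 s.
2. with the crank on it, the spindle has made its first full turn clockwise (horizontal distance between crank and spindle_seat below 0.01 m and z of crank in the frame of spindle_seat between -0.006 and 0.01 m and angle between crank's own z axis and vertical below 0.2 rad and value of joint spindle between 5.9 and 7.5 rad).
3. with the crank on it, the spindle has made two full turns clockwise (horizontal distance between crank and spindle_seat below 0.01 m and z of crank in the frame of spindle_seat between -0.006 and 0.01 m and angle between crank's own z axis and vertical below 0.2 rad and value of joint spindle above 11.8 rad), for 0.1 s.
At the end, for the whole second after the job is handed in: The crank sits released and still on the spindle: axes within 10 mm, underside within 10 mm of the collar, upright within 0.2 rad. The spindle has been wound two turns clockwise (joint above 11.7 rad, allowing for play). The pin crank lies within 30 mm of its start (horizontal distance between crank and spindle_seat below 0.01 m and z of crank in the frame of spindle_seat between -0.006 and 0.01 m and angle between crank's own z axis and vertical below 0.2 rad and value of joint spindle above 11.7 rad and linear speed of crank below 0.03 m/s and distance of pin_crank from where it was at the start of the episode below 0.03 m); the robot touches nothing.
It fails at once if the crank with the round pin is moved more than 30 mm (distance of pin_crank from where it was at the start of the episode above 0.03 m).
It also fails if it takes over 67 s, if anything falls off the work surface, if the arm or the gripper's body presses on something with over 40 N, if the wrist force passes 120 N, or if a joint passes its speed limit or range.

## Robot

A 6-joint arm with a two-finger parallel gripper is mounted at the origin on the work surface. World frame = base frame: x ahead of the robot, y to its left, z up, the work surface at z = 0. Lengths are in m, angles in rad, forces in N, time in s.
With the tool pointing down it reaches from about 0.275 to 0.725 m from the base axis. Payload 15.9 kg.
Tool frame: the origin (TCP) lies at the very end of the fingers, on their centre line; the grasp point (between the pads) lies 19 mm behind it; z points along the fingers, y is the line along which they close (so a half turn about z gives the same grasp; the last joint's range is limited). The gripper opens to 85 mm and grips with 20 to 120 N. Pads are 22 mm wide; open, the fingers measure 114 mm over their backs; the gripper's body (76 mm by 85 mm) begins 54 mm behind the grasp point. The pads swing forward as they close: fully open they stand 13 mm farther back than shut.
Start: joints at [1.275, 0.213, -0.034, 1.323, 0, 1.571], TCP at [0.146, 0.478, 0.231] pointing down, gripper open.
Joint ranges: [-2.98, 2.98], [-0.74, 1.72], [-1.14, 1.35], [-2.1, 2.04], [-1.57, 1.44], [-3.14, 3.14]. Speed limits (rad/s): [1.89, 1.89, 2.39, 2.57, 3.14, 3.14].

## Interface

Orientations are given as a rotation vector (axis times angle).
In Python, from cell import readout, get_image, camera_model, manip gives the robot as it stands. The module is installed in compiled form; this text tells all that it offers.
- The arm moves only by the tool carry_out, never from a script. Its argument "motion" is a list of rows, each a list of 3 entries, a list of its own where there are three numbers: the closure, from 0 (fully open) to 1 (shut), then the shift along the tool's x, y, z in units of 0.3 m (1.0 is 0.3 m), then the turn about the tool's z in units of 360 degrees (1.0 is 360 degrees). In form: [[jaw, [tx, ty, tz], turn], ...]. A call has 1 to 12 rows; each row is the pose to reach, as a shift and turn from the pose commanded when the call began, along the tool's axes at that moment, turning the shorter way round; what a row does not reach only later rows make up. A row lasts 1/12 s, in which the tool goes at most 41.7 mm and 7.16 degrees, less where a joint would pass 70% of its speed; a pose out of reach is approached as far as the arm can. A call with a number of a shift or a turn outside -1 to 1 is refused whole. A call with a gripper value outside its range is refused whole. The fingers move at their own pace and stop on an object; the grip force is fixed at half the most. Time passes only in rows, so rows that repeat a pose let the fingers close. It gives the time, the measured TCP pose, the force, the opening and the grip force at its end, in the units of the state.
- readout.state(): the state, without advancing time (a new reading comes with each control period).
- get_image(name): name is "scene" or "side" or "wrist"; returns the picture (400x640x3 uint8, red, green, blue); there is no depth.
- camera_model(name): a dict with "fx", "fy", "cx", "cy" (pixels), "rvec" (rotation vector, rad) and "tvec" (3), from world to camera coordinates, as OpenCV has them. Camera axes: x right, y down, z forward; pixel columns grow to the right and rows downward; lengths in m; the calibration is good to about 2 mm. A picture is of the moment at which its call begins: read the wrist's pose just before it. camera_model takes no time and is no camera call; for the wrist camera it gives the pose at the moment of the call.
- manip.job_done(): hands the job in; it is judged then, once.
The state is a dict: "time_s": time; "joints": joint angles; "joint_velocities": joint speeds; "tau": joint torques, N m; "tcp_pos": TCP position; "tcp_rot": TCP orientation; "contact_force": force on the tool from outside, world axes, zero at the start; "ft_torque": the same for the moment, N m; "opening": finger opening in m; "grip_force": force on a finger pad.
Only numpy, scipy, OpenCV 4.12 (cv2) and the standard library are available. Lean on these libraries where they do the work, as an engineer would, in place of code of your own. Each camera call takes 0.05 s, during which the arm holds its last target. There are 200 camera calls.

## Working session

There is one attempt and no reset: what is moved stays moved. The work goes in short steps, Python scripts to look and compute and a tool call to move; the robot and the scene stay as the last step left them, time stands still between calls to the robot, and variables do not carry over. Pictures are saved under pics/ and viewed, at most 11 in all, crops included, and the job is handed in when it is done.

Besides the shell and the picture viewer there is one more tool, called as name([rows], argument=value, ...), one row to a line, values as JSON. carry_out: Moves the arm, as the interface text tells. Shifts and turns lie within -1 to 1; 1 stands for 0.3 m of shift or 360 degrees of turn. Its arguments: {"type":"object","properties":{"motion":{"type":"array","items":{"type":"array"}}},"required":["motion"]}

```bash
mkdir -p pics
cat > h.py <<'E'
import numpy as np,cv2
from cell import readout,get_image,camera_model,manip
def ray(c,u,v):
    R,_=cv2.Rodrigues(np.array(c["rvec"],float));t=np.array(c["tvec"],float).ravel()
    d=R.T@np.array([(u-c["cx"])/c["fx"],(v-c["cy"])/c["fy"],1]);return -R.T@t,d
def onz(c,u,v,z):
    o,d=ray(c,u,v);return o+d*(z-o[2])/d[2]
def proj(c,p):
    K=np.array([[c["fx"],0,c["cx"]],[0,c["fy"],c["cy"]],[0,0,1.]])
    return cv2.projectPoints(np.array(p,float).reshape(-1,1,3),np.array(c["rvec"],float),np.array(c["tvec"],float),K,None)[0].reshape(-1,2)
def save(n,im): cv2.imwrite(f"pics/{n}.png",im[:,:,::-1])
E
python3 - <<'E'
from h import *
s=readout.state();print({k:np.round(v,3).tolist() for k,v in s.items()})
a=get_image("scene");b=get_image("side");np.save("a.npy",a);np.save("b.npy",b)
save("scene",a);save("side",b)
for n in("scene","side","wrist"):
    c=camera_model(n);print(n,c["fx"],c["cx"],c["cy"],np.round(ray(c,320,200)[0],3),np.round(ray(c,320,200)[1],3))
E
```

```text
{'time_s': 0.0, 'joints': [1.275, 0.213, -0.035, 1.323, -0.0, 1.571], 'joint_velocities': [-0.002, -0.0, 0.001, -0.0, 0.0, -0.0], 'tau': [0.002, -68.617, 48.712, 0.018, 0.0, 0.0], 'tcp_pos': [0.146, 0.478, 0.231], 'tcp_rot': [-0.463, -3.107, 0.002], 'contact_force': [0.078, 0.742, -0.299], 'ft_torque': [0.036, -0.011, -0.001], 'grip_force': 0.0, 'opening': 0.086}
scene 412.4158113744134 318.7286107528145 199.6506112959547 [1.237 0.296 0.868] [-0.729 -0.203 -0.654]
side 376.767796212857 321.280343499332 203.91864283233238 [ 0.94  -0.266  0.941] [-0.534  0.313 -0.786]
wrist 321.11925118258404 319.20916027911267 204.33869779907886 [0.075 0.5   0.374] [ 0.259 -0.079 -0.963]
```

View pics/scene.png

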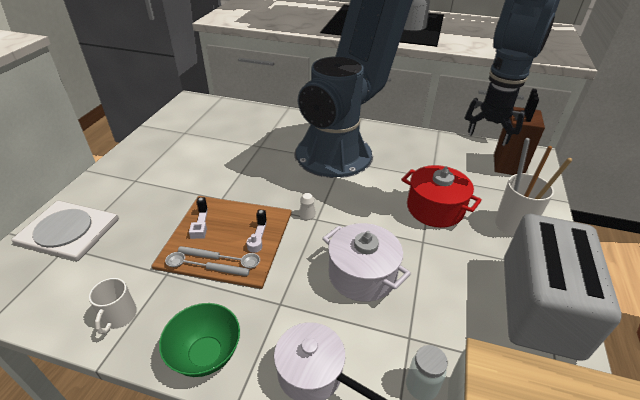

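View pics/side.png

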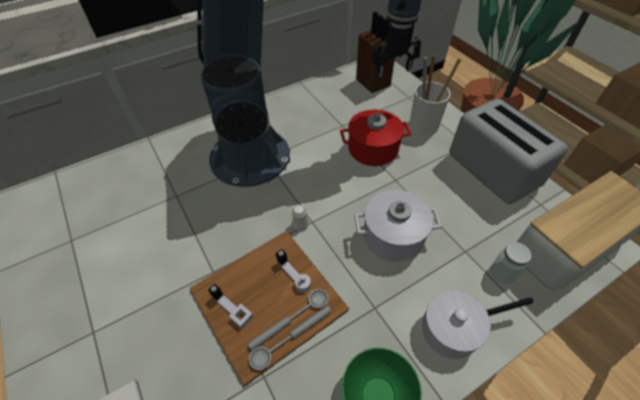

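The square-hole crank is at scene (198,229) / side (240,315). The crank at scene (257,240) has a round disc and pin, so it isn't the one. The target is the aluminium pot with two ears at scene (367,260) / side (399,225). The red pot (440,195) is a look-alike, and the pan at (310,360) has a single handle. I'll confirm this in enlarged crops.

Run:
```python
from h import *
a=np.load("a.npy");b=np.load("b.npy")
def crop(im,x,y,w,h,k): return cv2.resize(im[y:y+h,x:x+w],None,fx=k,fy=k,interpolation=cv2.INTER_CUBIC)
A=crop(a,180,190,100,75,4);B=crop(b,200,240,100,75,4)
C=crop(a,320,215,100,75,4);D=crop(b,350,180,100,75,4)
save("m",np.vstack([np.hstack([A,C]),np.hstack([B,D])]))
```

```text
(no output)
```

View pics/m.png

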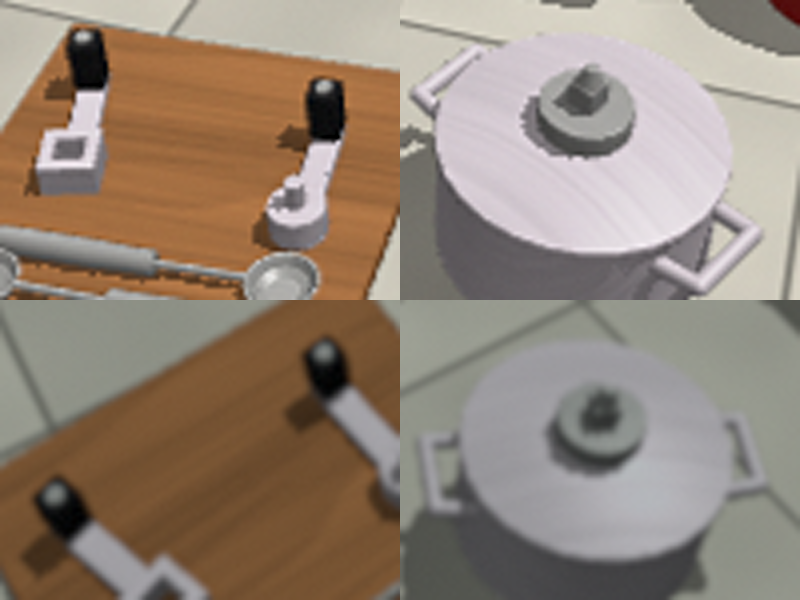

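Run:
```python
from h import *
a=camera_model("scene");b=camera_model("side")
for n,p,q,z in [("hub",(198.1,226.8),(241,313),.041),("grip",(201.7,199.5),(214.5,288.8),.067),("pinhub",(254.5,240),(301,281),.041),("pingrip",(261.2,211.5),(281.3,254),.067),("seat",(366.7,241.5),(400.2,210),.136)]:
    print(n,np.round(onz(a,*p,z),3),np.round(onz(b,*q,z),3))
R,_=cv2.Rodrigues(readout.state()["tcp_rot"]);print(R.round(3))
c=camera_model("wrist");Rc,_=cv2.Rodrigues(np.array(c["rvec"]));print((R.T@Rc.T).round(3),(R.T@(ray(c,0,0)[0]-readout.state()["tcp_pos"])).round(3))
```

```text
hub [ 0.529 -0.258  0.041] [ 0.528 -0.258  0.041]
grip [ 0.446 -0.287  0.067] [ 0.448 -0.289  0.067]
pinhub [ 0.53  -0.085  0.041] [ 0.531 -0.089  0.041]
pingrip [ 0.442 -0.099  0.067] [ 0.447 -0.1    0.067]
seat [0.535 0.221 0.136] [0.534 0.218 0.136]
[[-0.957  0.291 -0.   ]
 [ 0.291  0.957 -0.001]
 [ 0.    -0.001 -1.   ]]
[[-0.    -0.959 -0.284]
 [ 1.     0.    -0.001]
 [ 0.001 -0.284  0.959]] [ 0.074  0.    -0.143]
```

carry_out([
  [0,[-0.75,-0.22,-0.1],0],
  [0,[-0.75,-0.22,-0.1],0],
  [0,[-0.75,-0.22,-0.1],0],
  [0,[-0.75,-0.22,-0.1],0],
  [0,[-0.75,-0.22,-0.1],0],
  [0,[-0.75,-0.22,-0.1],0],
  [0,[-0.75,-0.22,-0.1],0],
  [0,[-0.75,-0.22,-0.1],0],
])

```text
time_s: 0.77
tcp_pos: [0.3426, 0.3487, 0.2611]
tcp_rot: [-0.467, -3.106, 0.0]
contact_force: [0.2, 0.1, 0.1]
opening: 0.0851
grip_force: 0.0
```

carry_out([
  [0,[-0.742,-0.227,0.033],0],
  [0,[-0.742,-0.227,0.033],0],
  [0,[-0.742,-0.227,0.033],0],
  [0,[-0.742,-0.227,0.033],0],
  [0,[-0.742,-0.227,0.033],0],
  [0,[-0.742,-0.227,0.033],0],
  [0,[-0.742,-0.227,0.033],0],
  [0,[-0.742,-0.227,0.033],0],
  [0,[-0.742,-0.227,0.033],0],
])

```text
time_s: 1.52
tcp_pos: [0.5339, 0.2206, 0.2511]
tcp_rot: [-0.461, -3.107, 0.0]
contact_force: [0.6, 0.4, -0.1]
opening: 0.0853
grip_force: 0.0
```

```bash
cat > look.py <<'E'
import sys
from h import *
s=readout.state();c=camera_model("wrist");im=get_image("wrist")
print(s["time_s"],np.round(s["tcp_pos"],4),np.round(s["joints"],3))
R,_=cv2.Rodrigues(np.array(s["tcp_rot"]));print("tool x yaw",np.degrees(np.arctan2(R[1,0],R[0,0])).round(2))
n=sys.argv[1];np.save(n+".npy",im);import pickle;pickle.dump(c,open(n+".pkl","wb"));save(n,im)
E
python3 look.py w1
```

```text
1.5167 [0.5339 0.2206 0.2511] [0.392 0.379 0.24  1.433 0.    0.686]
tool x yaw 163.11
```

View pics/w1.png

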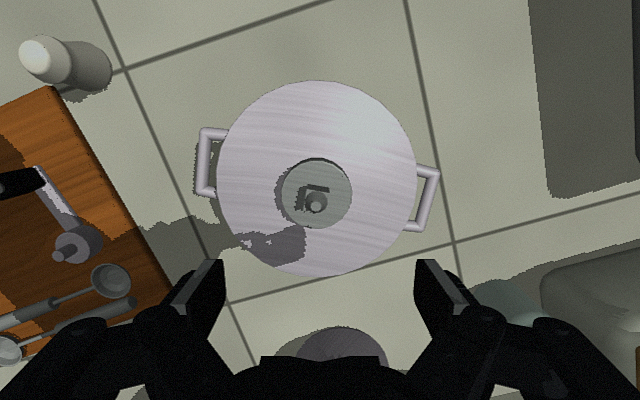

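Wrist view: the collar is centred near (317,193) and the shaft near (315,200). I'll enlarge it to get the shaft angle.

Run:
```python
from h import *
im=np.load("w1.npy");save("w1c",cv2.resize(im[150:235,265:365],None,fx=7,fy=7,interpolation=cv2.INTER_CUBIC))
```

```text
(no output)
```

View pics/w1c.png

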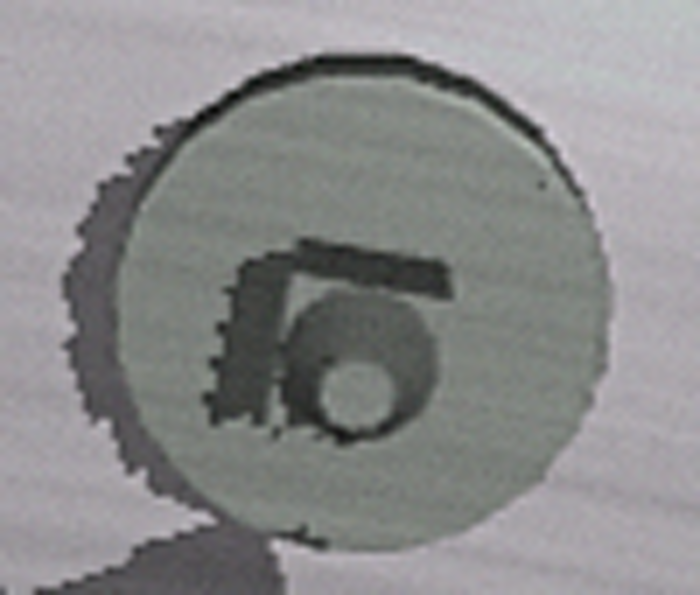

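Run:
```python
from h import *
import pickle
c=pickle.load(open("w1.pkl","rb"))
f=lambda x,y,z:onz(c,265+x/7,150+y/7,z)[:2]
print("collar",f(363,312,.136),"tip",f(357,397,.166))
for p,q,z in [((295,270),(450,298),.154),((300,238),(452,265),.136),((290,275),(265,425),.154)]:
    d=f(*q,z)-f(*p,z);print(np.linalg.norm(d),np.degrees(np.arctan2(d[1],d[0]))%90)
```

```text
collar [0.52750807 0.22053586] tip [0.52880172 0.21974454]
0.01737504548808847 62.59649586768142
0.018225262325451453 62.81047281407088
0.017581721911865276 63.278635580226705
```

carry_out([
  [0,[-0.23,-0.77,0],0],
  [0,[-0.23,-0.77,0],0],
  [0,[-0.23,-0.77,0],0],
  [0,[-0.23,-0.77,0],0],
  [0,[-0.23,-0.77,0],0],
  [0,[-0.23,-0.77,0],0],
  [0,[-0.23,-0.77,0],0],
])

```text
time_s: 2.15
tcp_pos: [0.5327, -0.0251, 0.2519]
tcp_rot: [0.467, 3.106, -0.002]
contact_force: [0.5, 0.3, 0.1]
opening: 0.0857
grip_force: 0.0
```

carry_out([
  [0,[-0.22,-0.76,0.3],-0.1025],
  [0,[-0.22,-0.76,0.3],-0.1025],
  [0,[-0.22,-0.76,0.3],-0.1025],
  [0,[-0.22,-0.76,0.3],-0.1025],
  [0,[-0.22,-0.76,0.3],-0.1025],
  [0,[-0.22,-0.76,0.3],-0.1025],
  [0,[-0.22,-0.76,0.3],-0.1025],
  [0,[-0.22,-0.76,0.3],-0.1025],
  [0,[-0.22,-0.76,0.3],-0.1025],
  [0,[-0.22,-0.76,0.3],-0.1025],
])

```text
time_s: 2.98
tcp_pos: [0.5306, -0.2573, 0.162]
tcp_rot: [-0.546, 3.093, -0.0]
contact_force: [0.3, -0.5, 0.1]
opening: 0.0855
grip_force: 0.0
```

```bash
python3 look.py w2
```

```text
2.9833 [ 0.5306 -0.2573  0.162 ] [-0.452  0.418  0.073  1.226  0.    -0.801]
tool x yaw -159.99
```

View pics/w2.png

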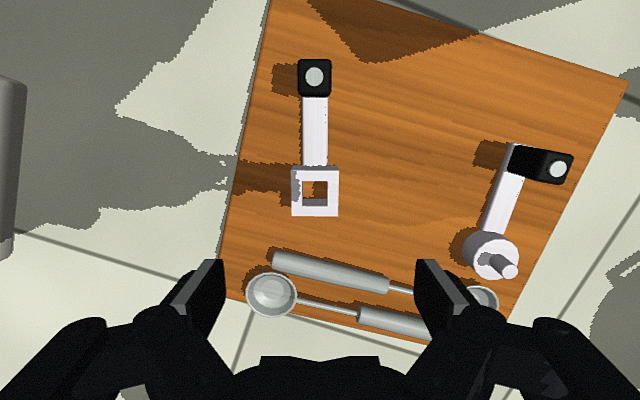

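The square-hole hub is at about (315,191), with its bar running up to the grip at (314,77). The pin crank is well clear at (490,257).

Run:
```python
from h import *
import pickle
c=pickle.load(open("w2.pkl","rb"));im=np.load("w2.npy")
hsv=cv2.cvtColor(im,cv2.COLOR_RGB2HSV)
m=((hsv[...,1]<60)&(hsv[...,2]>150)).astype(np.uint8);mm=np.zeros_like(m);mm[165:225,280:350]=m[165:225,280:350]
cs,_=cv2.findContours(mm,cv2.RETR_EXTERNAL,cv2.CHAIN_APPROX_NONE)
k=max(cs,key=cv2.contourArea);print(cv2.boundingRect(k),cv2.minAreaRect(k))
B=cv2.boxPoints(cv2.minAreaRect(k));P=np.array([onz(c,*p,.041) for p in B]);print(P.round(4),P.mean(0))
d=np.diff(np.vstack([P,P[:1]]),axis=0)[:,:2];print(np.linalg.norm(d,axis=1),np.degrees(np.arctan2(d[:,1],d[:,0])))
h=P.mean(0);g=onz(c,314.3,77,.067);print("grip",g,np.degrees(np.arctan2(*(g-h)[1::-1])),np.linalg.norm((g-h)[:2]))
s=readout.state();R,_=cv2.Rodrigues(np.array(s["tcp_rot"]));print("d tool",R.T@(h-s["tcp_pos"])/.3)
```

```text
(291, 170, 48, 46) ((314.5, 192.5), (45.0, 47.0), 90.0)
[[ 0.5147 -0.2869  0.041 ]
 [ 0.5013 -0.2501  0.041 ]
 [ 0.5381 -0.236   0.041 ]
 [ 0.5521 -0.2743  0.041 ]] [ 0.5265623 -0.2617969  0.041    ]
[0.03913072 0.03946288 0.04076982 0.03947374] [ 110.01659517   20.96133218  -69.97799366 -161.41824667]
grip [ 0.44210731 -0.2918954   0.067     ] -160.38469281810444 0.0896580459756625
d tool [ 0.01862249 -0.00935725  0.40393651]
```

carry_out([
  [0,[0.018,-0.01,0.1],0.001],
  [0,[0.018,-0.01,0.2],0.001],
  [0,[0.018,-0.01,0.3],0.001],
  [0,[0.018,-0.01,0.4],0.001],
  [0,[0.018,-0.01,0.473],0.001],
  [0,[0.018,-0.01,0.473],0.001],
  [0,[0.018,-0.01,0.473],0.001],
  [0.5,[0.018,-0.01,0.473],0.001],
  [0.7,[0.018,-0.01,0.473],0.001],
  [0.8,[0.018,-0.01,0.473],0.001],
  [0.8,[0.018,-0.01,0.473],0.001],
  [0.8,[0.018,-0.01,0.473],0.001],
])

```text
time_s: 4.03
tcp_pos: [0.5269, -0.2639, 0.0209]
tcp_rot: [-0.534, 3.094, -0.002]
contact_force: [-2.2, 2.5, 13.0]
opening: 0.039
grip_force: 60.7
```

carry_out([
  [0.8,[0,0,0],0],
  [0.8,[0,0,0],0],
  [0.8,[0,0,0],0],
  [0.8,[0,0,0],0],
])

```text
time_s: 4.37
tcp_pos: [0.5269, -0.2639, 0.0209]
tcp_rot: [-0.534, 3.094, -0.002]
contact_force: [-0.5, 1.5, 11.8]
opening: 0.0386
grip_force: 60.5
```

carry_out([
  [0.8,[0,0,-0.05],0],
  [0.8,[0,0,-0.1],0],
  [0.8,[0,0,-0.2],0],
  [0.8,[0,0,-0.3],0],
  [0.8,[0,0,-0.4],0],
  [0.8,[0,0,-0.5],0],
  [0.8,[0,0,-0.6],0],
  [0.8,[0,0,-0.7],0],
  [0.8,[0,0,-0.7],0],
  [0.8,[0,0,-0.7],0],
])

```text
time_s: 5.2
tcp_pos: [0.5269, -0.264, 0.2313]
tcp_rot: [-0.534, 3.093, -0.003]
contact_force: [-0.2, 0.1, -2.3]
opening: 0.0387
grip_force: 61.4
```

```bash
python3 look.py w3
python3 - <<'E'
from h import *
im=np.load("w3.npy");save("w3c",im[60:300,200:440])
E
```

```text
5.2 [ 0.5269 -0.264   0.2313] [-0.464  0.4    0.221  1.389  0.    -0.806]
tool x yaw -160.41
```

View pics/w3c.png

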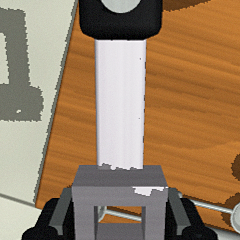

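The crank is held level and aligned with the tool. The hub's front edge is at row ~225 and the hole is centred at column ~320. Next I'll find the hole's offset in the tool frame.

Run:
```python
from h import *
import pickle
c=pickle.load(open("w3.pkl","rb"));im=np.load("w3.npy");g=cv2.cvtColor(im,cv2.COLOR_RGB2GRAY).astype(int)
s=readout.state();R,_=cv2.Rodrigues(np.array(s["tcp_rot"]));p0=np.array(s["tcp_pos"])
def tool(u,v,z):
    o,d=ray(c,u,v);o=R.T@(o-p0);d=R.T@d;return (o+d*(z-o[2])/d[2])*1000
for v in(225,): print("hub edge",tool(320,v,-.020))
print(list(enumerate(g[215:300,310:330].mean(1).round().astype(int),215)))
print(list(enumerate(g[275:285].mean(0).round().astype(int)))[265:375])
for v in(222,225,228,260,265,270):print(v,tool(320,v,-.020))
for u in(270,280,290,300,340,350,360):print(u,tool(u,280,-.020)[1])
print("need yaw",-117.2+160.41)
x=np.array([.5285,.2200,.2313]);print("tool shift to seat /.3",R.T@(x-p0)/.3)
```

```text
hub edge [ 27.15523731   1.05423995 -20.        ]
[(215, np.int64(224)), (216, np.int64(224)), (217, np.int64(224)), (218, np.int64(223)), (219, np.int64(223)), (220, np.int64(224)), (221, np.int64(224)), (222, np.int64(223)), (223, np.int64(224)), (224, np.int64(224)), (225, np.int64(216)), (226, np.int64(223)), (227, np.int64(208)), (228, np.int64(185)), (229, np.int64(139)), (230, np.int64(88)), (231, np.int64(96)), (232, np.int64(98)), (233, np.int64(95)), (234, np.int64(94)), (235, np.int64(94)), (236, np.int64(93)), (237, np.int64(93)), (238, np.int64(93)), (239, np.int64(94)), (240, np.int64(96)), (241, np.int64(96)), (242, np.int64(96)), (243, np.int64(95)), (244, np.int64(94)), (245, np.int64(93)), (246, np.int64(104)), (247, np.int64(128)), (248, np.int64(127)), (249, np.int64(127)), (250, np.int64(127)), (251, np.int64(127)), (252, np.int64(128)), (253, np.int64(126)), (254, np.int64(126)), (255, np.int64(126)), (256, np.int64(126)), (257, np.int64(129)), (258, np.int64(131)), (259, np.int64(130)), (260, np.int64(128)), (261, np.int64(127)), (262, np.int64(127)), (263, np.
[... 2987 characters left out ...]
 np.int64(3)), (367, np.int64(9)), (368, np.int64(11)), (369, np.int64(11)), (370, np.int64(14)), (371, np.int64(7)), (372, np.int64(12)), (373, np.int64(13)), (374, np.int64(22))]
222 [ 28.47247776   1.05336823 -20.        ]
225 [ 27.15523731   1.05423995 -20.        ]
228 [ 25.83051595   1.05511661 -20.        ]
260 [ 11.21741037   1.06478715 -20.        ]
265 [  8.85124498   1.06635301 -20.        ]
270 [  6.46175569   1.06793431 -20.        ]
270 -20.771046971730282
280 -16.401133392023905
290 -12.031957678641236
300 -7.66351964471332
340 9.802859431621822
350 14.167611869102668
360 18.53162774701833
need yaw 43.209999999999994
tool shift to seat /.3 [-0.54757161  1.51639316 -0.00614281]
```

carry_out([
  [0.8,[-0.02,0.05,0],0],
  [0.8,[-0.05,0.14,0],0],
  [0.8,[-0.09,0.25,0],0],
  [0.8,[-0.13,0.365,0],0],
  [0.8,[-0.17,0.48,0],0],
  [0.8,[-0.21,0.59,0],0],
  [0.8,[-0.24,0.68,0],0],
  [0.8,[-0.26,0.735,0],0],
  [0.8,[-0.27,0.757,0],0],
  [0.8,[-0.27,0.757,0],0],
])

```text
time_s: 6.08
tcp_pos: [0.5258, -0.0212, 0.2285]
tcp_rot: [0.537, -3.094, -0.001]
contact_force: [-0.5, -1.1, -1.1]
opening: 0.039
grip_force: 61.2
```

carry_out([
  [0.8,[-0.02,0.05,0],-0.006],
  [0.8,[-0.05,0.14,0],-0.02],
  [0.8,[-0.09,0.25,0],-0.035],
  [0.8,[-0.13,0.365,0],-0.05],
  [0.8,[-0.17,0.48,0],-0.065],
  [0.8,[-0.21,0.59,0],-0.08],
  [0.8,[-0.24,0.68,0],-0.095],
  [0.8,[-0.26,0.735,0],-0.11],
  [0.8,[-0.271,0.756,0],-0.12],
  [0.8,[-0.271,0.756,0],-0.12],
  [0.8,[-0.271,0.756,0],-0.12],
  [0.8,[-0.271,0.756,0],-0.12],
])

```text
time_s: 7.08
tcp_pos: [0.527, 0.2171, 0.2291]
tcp_rot: [1.631, -2.684, 0.0]
contact_force: [-0.2, -0.8, -2.0]
opening: 0.0387
grip_force: 61.3
```

```bash
python3 look.py w4
python3 - <<'E'
from h import *
im=np.load("w4.npy");save("w4c",cv2.resize(im[220:310,250:390],None,fx=5,fy=5,interpolation=cv2.INTER_CUBIC))
E
```

```text
7.0833 [0.527  0.2171 0.2291] [ 0.391  0.362  0.16   1.37  -0.    -0.701]
tool x yaw -117.42
```

View pics/w4c.png

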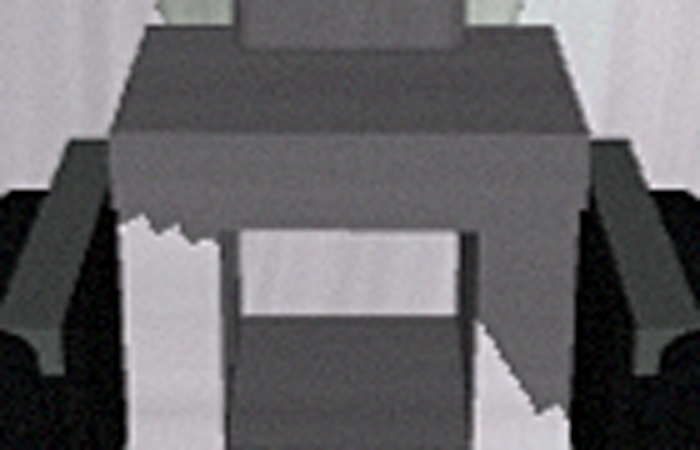

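The hole is centred over the collar to within about 1 mm, so I'll lower in steps.

carry_out([
  [0.8,[-0.003,0,0.06],0],
  [0.8,[-0.003,0,0.12],0],
  [0.8,[-0.003,0,0.16],0],
  [0.8,[-0.003,0,0.19],0],
  [0.8,[-0.003,0,0.21],0],
  [0.8,[-0.003,0,0.22],0],
  [0.8,[-0.003,0,0.23],0],
  [0.8,[-0.003,0,0.23],0],
])

```text
time_s: 7.8
tcp_pos: [0.5273, 0.2192, 0.1605]
tcp_rot: [-1.636, 2.682, -0.0]
contact_force: [-0.1, -0.6, -1.3]
opening: 0.0389
grip_force: 61.3
```

carry_out([
  [0.8,[0,0,0.01],0],
  [0.8,[0,0,0.02],0],
  [0.8,[0,0,0.03],0],
  [0.8,[0,0,0.03],0],
])

```text
time_s: 8.13
tcp_pos: [0.5275, 0.2192, 0.1512]
tcp_rot: [-1.636, 2.682, -0.001]
contact_force: [1.7, -1.6, -3.8]
opening: 0.039
grip_force: 61.0
```

carry_out([
  [0.8,[0,0,0.007],0],
  [0.8,[0,0,0.014],0],
  [0.8,[0,0,0.02],0],
  [0.8,[0,0,0.026],0],
  [0.8,[0,0,0.026],0],
])

```text
time_s: 8.55
tcp_pos: [0.5274, 0.2192, 0.1434]
tcp_rot: [-1.636, 2.682, -0.001]
contact_force: [6.2, -2.2, -4.3]
opening: 0.0387
grip_force: 61.0
```

carry_out([
  [0.8,[0,0,0.005],0],
  [0.8,[0,0,0.01],0],
  [0.8,[0,0,0.01],0],
])

```text
time_s: 8.8
tcp_pos: [0.5275, 0.2193, 0.1419]
tcp_rot: [-1.636, 2.68, -0.001]
contact_force: [-0.6, -4.6, 17.1]
opening: 0.0387
grip_force: 63.3
```

carry_out([
  [0.5,[0,0,-0.005],0],
  [0.2,[0,0,-0.005],0],
  [0,[0,0,-0.005],0],
  [0,[0,0,-0.005],0],
  [0,[0,0,-0.005],0],
  [0,[0,0,-0.005],0],
  [0,[0,0,-0.08],0],
  [0,[0,0,-0.16],0],
  [0,[0,0,-0.24],0],
  [0,[0,0,-0.33],0],
  [0,[0,0,-0.33],0],
])

```text
time_s: 9.72
tcp_pos: [0.5287, 0.2199, 0.2445]
tcp_rot: [-1.634, 2.676, -0.001]
contact_force: [1.5, 0.2, -0.3]
opening: 0.0853
grip_force: 0.0
```

```bash
python3 look.py w5
```

```text
9.7167 [0.5287 0.2199 0.2445] [ 0.394  0.36   0.197  1.401  0.    -0.702]
tool x yaw -117.2
```

View pics/w5.png

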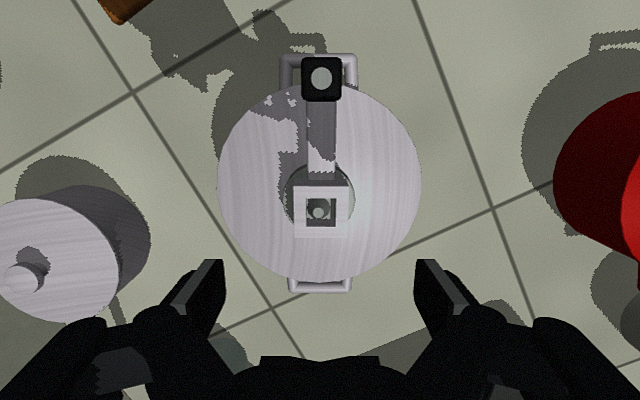

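The crank is seated with the spindle showing through the hole at (319,211). The grip top is at (322,78).

Run:
```python
from h import *
import pickle
c=pickle.load(open("w5.pkl","rb"));s=readout.state();R,_=cv2.Rodrigues(np.array(s["tcp_rot"]));p0=np.array(s["tcp_pos"])
g=onz(c,321.5,77.5,.188);h=onz(c,321,211.5,.162);t=onz(c,318.5,213,.166)
for n,p in(("grip",g),("hub",h),("tip",t)):print(n,p.round(4),(R.T@(p-p0)*1000).round(1))
d=g-h;print(np.degrees(np.arctan2(d[1],d[0])),np.linalg.norm(d[:2]))
```

```text
grip [0.485  0.1413 0.188 ] [89.8  2.8 53.8]
hub [0.5263 0.2215 0.162 ] [-0.3  2.8 80.1]
tip [0.5279 0.2205 0.166 ] [-0.2  1.  76.1]
-117.2629103466147 0.09019890442129329
```

carry_out([
  [0,[0.1,0.005,0],0],
  [0,[0.2,0.005,0],0],
  [0,[0.295,0.005,0],0],
  [0,[0.295,0.005,0.08],0],
  [0,[0.295,0.005,0.16],0],
  [0,[0.295,0.005,0.24],0],
  [0,[0.295,0.005,0.308],0],
  [0,[0.295,0.005,0.308],0],
  [0,[0.295,0.005,0.308],0],
  [0.5,[0.295,0.005,0.308],0],
  [0.9,[0.295,0.005,0.308],0],
  [0.9,[0.295,0.005,0.308],0],
])

```text
time_s: 10.77
tcp_pos: [0.4861, 0.1415, 0.1484]
tcp_rot: [-1.636, 2.68, -0.001]
contact_force: [0.0, 0.3, 0.5]
opening: 0.0514
grip_force: 0.0
```

carry_out([
  [0.9,[0,0,0],0],
  [0.9,[0,0,0],0],
  [0.9,[0,0,0],0],
  [0.9,[0,0,0],0],
])

```text
time_s: 11.1
tcp_pos: [0.4856, 0.1413, 0.1476]
tcp_rot: [-1.636, 2.681, -0.0]
contact_force: [0.4, -0.9, 3.5]
opening: 0.0232
grip_force: 61.5
```

Run:
```python
from h import *
s=readout.state();R,_=cv2.Rodrigues(np.array(s["tcp_rot"]));p0=np.array(s["tcp_pos"])
print(p0,np.round(s["contact_force"],1),R.round(3).tolist(),np.round(s["joints"],2))
c=np.array([.5280,.2200]);d=p0[:2]-c;print(np.linalg.norm(d),np.degrees(np.arctan2(d[1],d[0])))
```

```text
[0.48564692 0.14130251 0.14763339] [ 0.4 -0.9  3.5] [[-0.457, -0.889, 0.001], [-0.889, 0.457, 0.0], [-0.0, -0.0, -1.0]] [ 0.28  0.26 -0.19  1.12 -0.   -0.81]
0.08937045725983327 -118.288060771746
```

carry_out([
  [0.9,[-0.002,0.03,0],0],
  [0.9,[-0.01,0.078,0],0],
  [0.9,[-0.04,0.15,0],0],
  [0.9,[-0.088,0.212,0],0],
  [0.9,[-0.15,0.26,0],0],
  [0.9,[-0.222,0.29,0],0],
  [0.9,[-0.3,0.3,0],0],
  [0.9,[-0.3,0.3,0],0],
])

```text
time_s: 11.77
tcp_pos: [0.4492, 0.2649, 0.1479]
tcp_rot: [-1.635, 2.677, -0.008]
contact_force: [20.6, -11.0, -2.4]
opening: 0.0235
grip_force: 61.8
```

```bash
python3 look.py w6
```

```text
11.7667 [0.4492 0.2649 0.1479] [ 0.536  0.282 -0.157  1.127 -0.005 -0.561]
tool x yaw -117.15
```

View pics/w6.png

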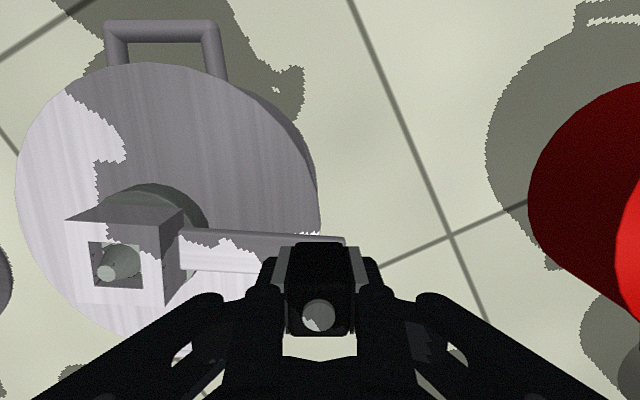

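The crank turns with the spindle: its bar now points right and the hub is still seated. There is a 23 N radial pull, so I'll trim y by −2.4 mm and continue.

carry_out([
  [0.9,[-0.078,-0.018,0],0],
  [0.9,[-0.15,-0.048,0],0],
  [0.9,[-0.212,-0.096,0],0],
  [0.9,[-0.26,-0.158,0],0],
  [0.9,[-0.29,-0.23,0],0],
  [0.9,[-0.3,-0.308,0],0],
  [0.9,[-0.29,-0.386,0],0],
  [0.9,[-0.26,-0.458,0],0],
  [0.9,[-0.212,-0.52,0],0],
  [0.9,[-0.15,-0.568,0],0],
  [0.9,[-0.078,-0.598,0],0],
  [0.9,[0,-0.608,0],0],
])

```text
time_s: 12.82
tcp_pos: [0.6099, 0.1789, 0.148]
tcp_rot: [-1.635, 2.679, -0.002]
contact_force: [3.6, 0.6, 5.3]
opening: 0.0233
grip_force: 63.2
```

carry_out([
  [0.9,[0.078,0.01,0],0],
  [0.9,[0.15,0.04,0],0],
  [0.9,[0.212,0.088,0],0],
  [0.9,[0.26,0.15,0],0],
  [0.9,[0.29,0.222,0],0],
  [0.9,[0.3,0.3,0],0],
  [0.9,[0.29,0.378,0],0],
  [0.9,[0.26,0.45,0],0],
  [0.9,[0.212,0.512,0],0],
  [0.9,[0.15,0.56,0],0],
  [0.9,[0.078,0.59,0],0],
  [0.9,[0,0.6,0],0],
])

```text
time_s: 13.82
tcp_pos: [0.4493, 0.2625, 0.1482]
tcp_rot: [-1.635, 2.678, -0.006]
contact_force: [30.7, -18.5, -5.1]
opening: 0.0233
grip_force: 62.0
```

carry_out([
  [0.9,[-0.078,-0.01,0],0],
  [0.9,[-0.15,-0.04,0],0],
  [0.9,[-0.212,-0.088,0],0],
  [0.9,[-0.26,-0.15,0],0],
  [0.9,[-0.29,-0.222,0],0],
  [0.9,[-0.3,-0.3,0],0],
  [0.9,[-0.29,-0.378,0],0],
  [0.9,[-0.26,-0.45,0],0],
  [0.9,[-0.212,-0.512,0],0],
  [0.9,[-0.15,-0.56,0],0],
  [0.9,[-0.078,-0.59,0],0],
  [0.9,[0,-0.6,0],0],
])

```text
time_s: 14.82
tcp_pos: [0.61, 0.1789, 0.148]
tcp_rot: [-1.635, 2.679, -0.002]
contact_force: [2.4, -0.4, 5.1]
opening: 0.0232
grip_force: 63.6
```

carry_out([
  [0.9,[0.078,0.01,0],0],
  [0.9,[0.15,0.04,0],0],
  [0.9,[0.212,0.088,0],0],
  [0.9,[0.26,0.15,0],0],
  [0.9,[0.29,0.222,0],0],
  [0.9,[0.3,0.3,0],0],
  [0.9,[0.29,0.378,0],0],
  [0.9,[0.26,0.45,0],0],
  [0.9,[0.212,0.512,0],0],
  [0.9,[0.15,0.56,0],0],
  [0.9,[0.15,0.56,0],0],
  [0.9,[0.15,0.56,0],0],
])

```text
time_s: 15.82
tcp_pos: [0.4389, 0.2178, 0.1479]
tcp_rot: [-1.638, 2.677, -0.002]
contact_force: [8.9, 0.1, 0.0]
opening: 0.0233
grip_force: 63.0
```

Wound about 780°. Now I'll let go and lift.

carry_out([
  [0.6,[0,0,0],0],
  [0.4,[0,0,0],0],
  [0.2,[0,0,0],0],
  [0.2,[0,0,0],0],
  [0.2,[0,0,0],0],
  [0.2,[0,0,-0.05],0],
  [0.2,[0,0,-0.15],0],
  [0.2,[0,0,-0.25],0],
  [0.2,[0,0,-0.35],0],
  [0.2,[0,0,-0.45],0],
  [0.2,[0,0,-0.45],0],
  [0.2,[0,0,-0.45],0],
])

```text
time_s: 16.82
tcp_pos: [0.4394, 0.2161, 0.2836]
tcp_rot: [-1.635, 2.68, -0.0]
contact_force: [0.2, -0.5, -1.8]
opening: 0.0684
grip_force: 0.0
```

```bash
python3 look.py w7
python3 - <<'E'
from h import *
a=get_image("scene");b=get_image("side")
f=lambda i,x,y:cv2.resize(i[y:y+100,x:x+130],None,fx=3,fy=3,interpolation=cv2.INTER_CUBIC)
save("fin",np.vstack([np.hstack([f(a,300,200),f(b,335,160)]),cv2.resize(np.load("w7.npy"),(780,300))[:, :]]))
E
```

```text
16.8167 [0.4394 0.2161 0.2836] [ 0.457  0.187  0.065  1.446  0.    -0.639]
tool x yaw -117.23
```

View pics/fin.png

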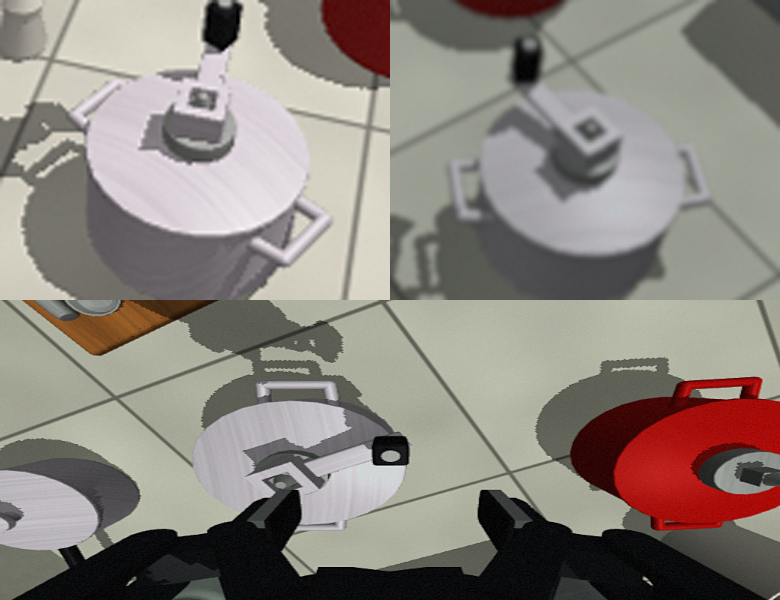

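The crank sits flat on the collar, with the spindle showing through its hole in the scene view. The gripper is clear, so I'm handing in.

```bash
python3 -c "
from cell import manip
print(manip.job_done())"
```

```text
the job is handed in; nothing more can be done
None
```

The square-hole crank is seated flat on the spindle of the aluminium two-eared pot, wound about 780° (just over two turns) clockwise and released, the pin crank was not touched, and the job is handed in; no verdict was returned.

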